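# Check a cask-head seam with a contact probe

### The arm

A 6-joint arm with a two-finger parallel gripper is mounted at the origin on the work surface. World frame = base frame: x ahead of the robot, y to its left, z up, the work surface at z = 0. Lengths are in m, angles in degrees, forces in N, time in s.
With the tool pointing down it reaches from about 0.4 to 0.825 m from the base axis. Payload 7 kg.
Tool frame: the origin (TCP) lies at the very end of the fingers, on their centre line; the grasp point (between the pads) lies 19 mm behind it; z points along the fingers, y is the line along which they close (so a half turn about z gives the same grasp; the last joint's range is limited). The gripper opens to 88 mm and grips with 3 to 60 N. Pads are 19 mm wide; open, the fingers measure 130 mm over their backs; the gripper's body (78 mm by 193 mm) begins 47 mm behind the grasp point.
Start: joints at [-49.211, 20.546, 0.682, 0, -70.136, -16.507], TCP at [0.278, -0.615, 0.227] pointing down, gripper open.
Joint ranges: [-176.03, 176.03], [-82.01, 121.73], [-58.28, 71.71], [-173.87, 95.51], [-174.79, -0.11], [-173.66, 173.66]. Speed limits (degrees/s): [136.94, 136.94, 172.46, 180, 180, 180].

### API

Orientations are given as [roll, pitch, yaw] about the fixed x, y, z axes, in that order (R = Rz(yaw) Ry(pitch) Rx(roll)).
In Python, from plant import ctrl, cams, workorder gives the robot as it stands.
- The arm moves only by the tool play_rows, never from a script. Its argument "motion" is a list of rows, each an object of numbers: "x", "y", "z": the shift along the tool's x, y, z normalised to -1 to 1, where 1 is 0.025 m; "rx", "ry", "rz": the turn, a rotation vector about the tool's x, y, z normalised to -1 to 1, where 1 is 4 degrees. A call has 1 to 20 rows; each row shifts and turns the commanded pose from where the row before left it, along the tool's axes as they then stand; what a row does not reach is not made up. A row lasts 1/8 s, in which the tool goes at most 62.5 mm and 10.7 degrees, less where a joint would pass 70% of its speed; a pose out of reach is approached as far as the arm can. A call with a number of a shift or a turn outside -1 to 1 is refused whole. A call with a gripper value outside its range is refused whole. "fingers" is the opening, from -1 (shut) to 1 (fully open), set as the call begins (left out, the last holds). The fingers move at their own pace and stop on an object; the grip force is fixed at half the most. Time passes only in rows, so rows that do not move let the fingers close. It gives the time, the measured TCP pose, the force, the opening and the grip force at its end, in the units of the state.
- ctrl.get_obs(): the state, without advancing time (a new reading comes with each control period).
- cams.snapshot(name): name is "side" or "top" or "wrist"; returns the picture (400x640x3 uint8, blue, green, red); there is no depth.
- cams.get_calibration(name): a dict with "vertical_fov" (degrees; the focal length in pixels is half the picture's height over the tangent of half this angle, whatever the lens; pixels are square), "cx", "cy" (the principal point, pixels), "position" and "rotation" of the camera in the world. Camera axes: x right, y up, looking along -z (the intrinsics and any distortion apply to the point x, -y, -z); pixel columns grow to the right and rows downward; lengths in m; the calibration is good to about 2 mm. The wrist camera is an equidistant fisheye: a pixel r from the principal point sees the ray r / f radians off the axis. A picture is of the moment at which its call begins: read the wrist's pose just before it. get_calibration takes no time and is no camera call; for the wrist camera it gives the pose at the moment of the call.
- workorder.close_job(): hands the job in; it is judged then, once.
The state is a dict: "clock": time; "joint_pos": joint angles; "qvel": joint speeds; "tau": joint torques, N m; "tool_pos": TCP position; "orientation": TCP orientation; "force": force on the tool from outside, world axes, zero at the start; "moment": the same for the moment, N m; "opening": finger opening in m; "gripper_force": force on a finger pad.
Only numpy, scipy, OpenCV 4.12 (cv2) and the standard library are available. Lean on these libraries where they do the work, as an engineer would, in place of code of your own. Each camera call takes 0.05 s, during which the arm holds its last target. There are 200 camera calls.

### The job

Take the contact probe from its rack and, holding it square to the sloping face of the cask head, set its sprung tip on the seam at the chalk bar, pressed about half way in, then draw it slowly (at about 3 cm a second) along that seam to the chalk ring without lifting it or straying off the seam. Finish while still holding the probe there, at rest, square to the face with the tip in the middle of the ring and pressed in about half way: do not put it down or let go. Be gentle with the face, and leave everything else on the bench as it is.

Things in the scene. Friction and masses are not known exactly. Their poses are not given: they have to be found in the camera images.
- probe: contact probe standing nose down in the rack, loose, 0.14 to 0.22 kg. Origin on its axis at the underside of a steel flange (38 mm wide, 6 mm thick); z up the axis, away from the tip. Above: black square handle 26 x 26 mm, sides along x and y, from 6 to 70 mm above the origin (grip from above at about 43). Below: round nose 16 mm wide, 46 mm long; the sprung tip ends 64 mm below the origin
- tip (a point): very end of the probe's sprung brass tip (a ball 8 mm wide, on the probe's axis, 64 mm below the probe's origin when not pressed). Its axes are the probe's
- plunger (a joint): how far the sprung tip is pushed into the nose: 0 m free, 0.014 m fully in; spring 400 N/m, so half way in (7 mm) is about 3 N
- rack: small wooden bench rack, 100 x 100 mm, 75 mm tall, fixed; origin on the table under its centre. The probe's flange rests on its top and the nose hangs through a 23 mm hole in the middle; lift straight up by 70 mm or more to clear it
- head: round oak cask head, 280 mm wide, 18 mm thick, fixed on a stand, sloping 0.35 rad (20 degrees). Origin at the centre of its upper face, 95 mm above the table; z square to the face, outward; x up the slope, y level along the seams. The face is flat and hard. Five dark seams parallel to y, 48 mm apart; the middle one (x = 0) carries the bar and ring marks
- bar (a point): centre of the start mark: a straight chalk bar, 36 x 5 mm, drawn across the middle seam, on the face, 50 to 90 mm from the middle of the head, on either side
- ring (a point): centre of the finish mark: a chalk ring, 22 mm inside and 30 mm outside, drawn round a point of the middle seam, on the face, 50 to 90 mm from the middle of the head, on the other side from the bar
- bung_a: cork bung, a short cone 52 mm wide at the top and 40 mm tall, standing on its narrow end; origin under its centre. Leave alone
- bung_b: second cork bung, the same as the first. Leave alone
- mallet: mallet with a wooden handle lying on the table, about 0.28 m long. Leave alone
- scraper: flat scraper with a wooden handle lying beyond the stand. Leave alone
- taster: shallow steel tasting bowl, 84 mm wide, 30 mm tall. Leave alone
- bottle: tall green wine bottle, 74 mm wide and 0.29 m tall, standing. Leave alone
- jar: amber glass jar with a lid, 70 mm wide and 90 mm tall. Leave alone
Things that resemble listed ones, but are neither listed nor needed, are in the scene too. Leave any blue or turquoise look-alike of the rack alone. Of the things that look like the probe, the larger one is meant.

How it is judged:
By the outcome, as a careful person would: the job done as asked, in the order asked, and still so for the second after the job is handed in, while the arm keeps its last pose, push and grip.
It also fails if it takes over 51 s, if anything falls off the work surface, if the arm or the gripper's body presses on something with over 40 N, if the wrist force passes 120 N, or if a joint passes its speed limit or range.

## Working session

There is one attempt and no reset: what is moved stays moved. The work goes in short steps, Python scripts to look and compute and a tool call to move; the robot and the scene stay as the last step left them, time stands still between calls to the robot, and variables do not carry over. Pictures are saved under pics/ and viewed, at most 10 in all, crops included, and the job is handed in when it is done.

Besides the shell and the picture viewer there is one more tool, called after "Call:" by a JSON object that holds its "api" and its "payload". play_rows: Moves the arm, as the interface text tells. Its arguments: {"type":"object","properties":{"motion":{"type":"array"},"fingers":{"type":"number"}},"required":["motion"]}

```bash
mkdir -p pics; python3 - <<'E'
from plant import ctrl,cams
import cv2
o=ctrl.get_obs();print(o)
for n in("top","side"):
    c=cams.get_calibration(n);print(n,c)
    cv2.imwrite(f"pics/{n}0.png",cams.snapshot(n))
E
```

```text
{'clock': 0.0, 'joint_pos': array([-4.92114309e+01,  2.05932988e+01,  6.31344625e-01, -2.04262473e-02,
       -7.01355583e+01, -1.65082687e+01]), 'qvel': array([ 0.12251541, -0.02175865,  0.04625743,  0.04054054,  0.0184113 ,
       -0.01667006]), 'tau': array([ 8.46180901e-04, -5.82716203e+01,  2.93065381e+01,  6.99698389e+00,
        6.93502690e-03, -1.27570288e-04]), 'tool_pos': array([ 0.27733702, -0.61483368,  0.22558224]), 'orientation': array([ 1.79901051e+02, -9.30122018e-03, -1.55726649e+02]), 'force': array([0.33869747, 0.13091616, 0.78959521]), 'moment': array([-0.02066174,  0.01974164,  0.01921972]), 'gripper_force': 0.0, 'opening': 0.08738837308413146}
top {'vertical_fov': 42.729669463406836, 'cx': 319.60158942735177, 'cy': 204.2462143824994, 'position': array([ 0.3951213 , -0.04463469,  1.41201008]), 'rotation': array([  7.48710305,  -1.29672135, -89.52559786])}
side {'vertical_fov': 45.187322550696614, 'cx': 306.5843461361953, 'cy': 199.3345207533563, 'position': array([ 0.31735214, -1.22226466,  1.05418964]), 'rotation': array([ 50.99338795,   0.94200304, -12.5809324 ])}
```

View pics/top0.png

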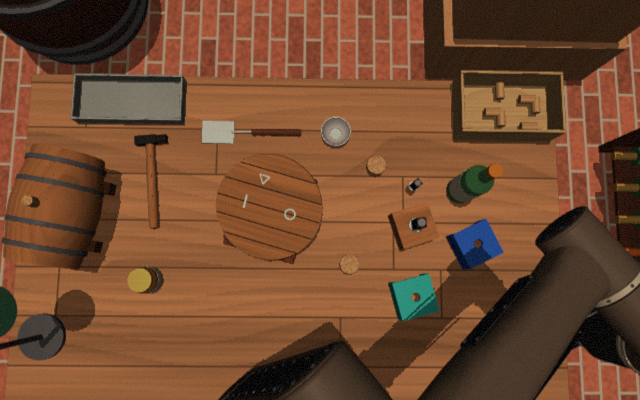

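View pics/side0.png

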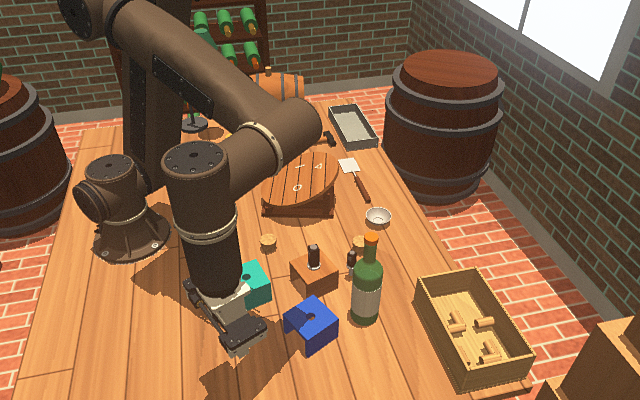

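Top view: rack at (413,227) with probe on it (419,224). Head centre is about (269,207), bar (245,201), ring (290,214), and a triangle decoy at (264,179). The bottle is at (470,190) and the small look-alike at (415,185). The side view agrees.

```bash
cat > h.py <<'E'
import numpy as np,cv2
from scipy.spatial.transform import Rotation as R
def rot(r): return R.from_euler('xyz',r,degrees=True).as_matrix()
def ray(c,px,fish=False):
    f=200/np.tan(np.radians(c['vertical_fov'])/2)
    p=(np.array(px,float)-[c['cx'],c['cy']])/f
    if fish:
        t=np.hypot(*p); s=np.sin(t)/t if t>1e-9 else 1; d=np.array([p[0]*s,-p[1]*s,-np.cos(t)])
    else: d=np.array([p[0],-p[1],-1.])
    return rot(c['rotation'])@d
def cast(c,px,z,fish=False):
    d=ray(c,px,fish);return c['position']+d*(z-c['position'][2])/d[2]
def proj(c,P,fish=False):
    q=rot(c['rotation']).T@(np.array(P)-c['position']);f=200/np.tan(np.radians(c['vertical_fov'])/2)
    a=np.array([q[0],-q[1]]);
    if fish: r=np.hypot(*a);k=np.arctan2(r,-q[2])/max(r,1e-9)
    else: k=1/-q[2]
    return np.array([c['cx'],c['cy']])+f*k*a
def blobs(m,lo=4):
    n,l,s,ce=cv2.connectedComponentsWithStats(m.astype(np.uint8),connectivity=8)
    return [(s[i][4],ce[i],s[i][:4],l==i) for i in range(1,n) if s[i][4]>=lo]
E
python3 - <<'E'
from h import *
from plant import cams
for n,roi in(("top",(205,140,340,275)),("side",(255,145,345,215))):
    im=cv2.imread(f"pics/{n}0.png");c=cams.get_calibration(n)
    hs=cv2.cvtColor(im,cv2.COLOR_BGR2HSV)
    m=(hs[...,1]<90)&(hs[...,2]>130);k=np.zeros_like(m);x0,y0,x1,y1=roi;k[y0:y1,x0:x1]=m[y0:y1,x0:x1]
    for b in blobs(k,5): print(n,b[0],b[1],b[2],cast(c,b[1],.095).round(4))
c=cams.get_calibration("top")
for nm,p,z in(("handle",(419,224),.145),("rack",(413,227),.075),("small",(415,185),.1),("bottle cap",(495,171),.29),("bottle base",(462,193),0.03),("head",(269,207),.095),("blue",(478,244),.075)): print(nm,cast(c,p,z).round(3))
im=cv2.imread("pics/top0.png")
a=cv2.resize(im[150:270,375:525],None,fx=5,fy=5,interpolation=cv2.INTER_CUBIC)
cv2.imwrite("pics/c1.png",a)
E
```

```text
top 92 [219.45652174 141.14130435] [205 140  29   4] [0.7329 0.1918 0.095 ]
top 24 [335.         140.79166667] [330 140  10   3] [ 0.7381 -0.1123  0.095 ]
top 44 [264.18181818 178.36363636] [260 174  10  10] [0.635  0.0722 0.095 ]
top 29 [244.86206897 200.68965517] [243 194   5  14] [0.5756 0.1209 0.095 ]
top 59 [289.45762712 213.91525424] [284 208  12  12] [0.5424 0.0048 0.095 ]
side 31 [278.25806452 149.03225806] [275 145   7  10] [0.523  0.2462 0.095 ]
side 57 [342.0877193  163.80701754] [338 159   7  14] [0.7229 0.0996 0.095 ]
side 12 [299.5 166. ] [295 165  10   3] [0.5761 0.1223 0.095 ]
side 14 [318.42857143 165.78571429] [315 164   7   5] [0.6401 0.1078 0.095 ]
side 23 [297.04347826 187.30434783] [293 185   9   6] [0.5432 0.0056 0.095 ]
handle [ 0.515 -0.321  0.145]
rack [ 0.513 -0.32   0.075]
small [ 0.621 -0.322  0.1  ]
bottle cap [ 0.623 -0.463  0.29 ]
bottle base [ 0.613 -0.466  0.03 ]
head [0.56  0.058 0.095]
blue [ 0.47  -0.491  0.075]
```

View pics/c1.png

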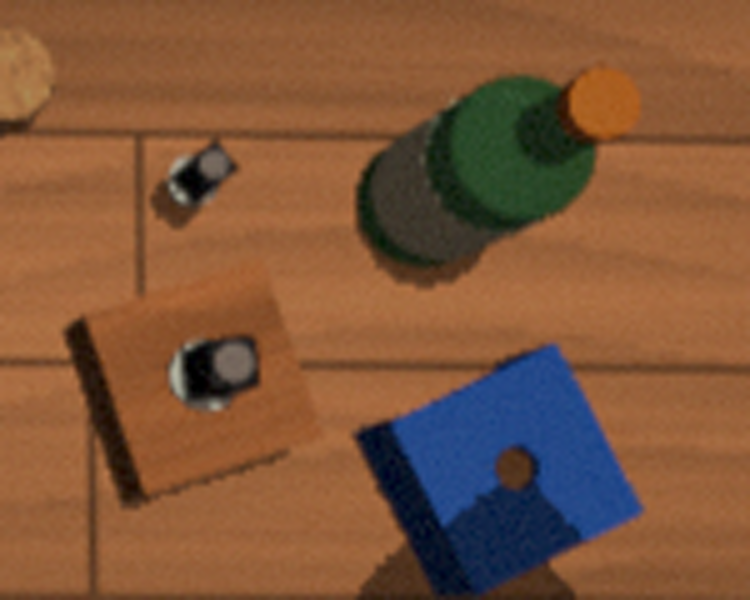

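Call:
{"api": "play_rows", "payload": {"motion": [{"x":-0.96,"y":0.48},{"x":-0.96,"y":0.48},{"x":-0.96,"y":0.48},{"x":-0.96,"y":0.48},{"x":-0.96,"y":0.48},{"x":-0.96,"y":0.48},{"x":-0.96,"y":0.48},{"x":-0.96,"y":0.48},{"x":-0.96,"y":0.48},{"x":-0.96,"y":0.48},{"x":-0.96,"y":0.48},{"x":-0.96,"y":0.48},{"x":-0.96,"y":0.48},{"x":-0.96,"y":0.48},{"rz":1},{"rz":1},{"rz":1},{"rz":1},{"rz":1},{"rz":1}], "fingers": 1}}

```text
$.motion[0]: bad value
```

```bash
python3 - <<'E'
from h import *
from plant import ctrl,cams
o=ctrl.get_obs();print(o['clock'],o['tool_pos'],o['orientation'],o['force'],o['joint_pos'])
c=cams.get_calibration("wrist");print(c)
im=cams.snapshot("wrist");cv2.imwrite("pics/w1.png",im)
P=[.515,-.322]
print([proj(c,P+[z],True) for z in(.145,.081)])
# triangulate decoy
a,b=cams.get_calibration("top"),cams.get_calibration("side")
d1,d2=ray(a,(264.2,178.4)),ray(b,(318.4,165.8))
s=np.linalg.lstsq(np.c_[d1,-d2],b['position']-a['position'],rcond=None)[0]
print(a['position']+s[0]*d1,b['position']+s[1]*d2)
E
```

```text
0.1 [ 0.27736951 -0.61489785  0.22572943] [ 1.79914955e+02 -9.29656403e-03 -1.55723214e+02] [-0.52006764 -0.1030716  -0.52697549] [-4.92106539e+01  2.05866502e+01  6.39101712e-01 -1.62239760e-02
 -7.01366319e+01 -1.65070435e+01]
{'vertical_fov': 65.70646984690485, 'cx': 318.17686600402135, 'cy': 197.44132922147526, 'position': array([ 0.2028289 , -0.6484737 ,  0.38356253]), 'rotation': array([-1.76307056e+01, -7.83911826e-02,  1.14241784e+02])}
[array([432.69925097, 418.58470677]), array([422.87716171, 387.72067565])]
[0.62992248 0.06973949 0.12230423] [0.63076409 0.06963943 0.12244858]
```

View pics/w1.png

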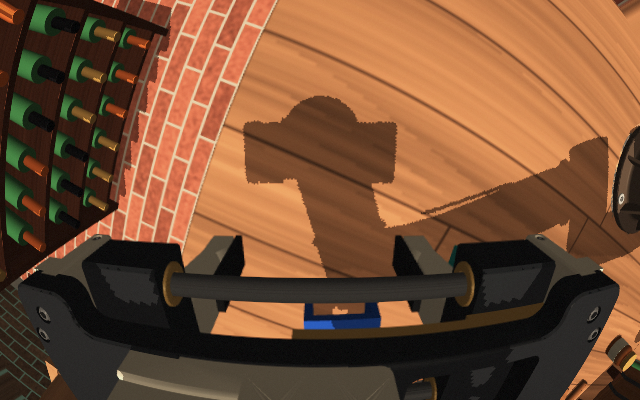

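The call was refused because rows need all six keys, so that wrist view is from the start pose. It shows the camera on the tool's +x side. I'll hover slightly beyond the probe so the camera looks straight down on it. The triangle decoy triangulates to z=0.122, so upslope is towards +x.

Call:
{"api": "play_rows", "payload": {"motion": [{"x":-1,"y":0.35,"z":-0.06,"rx":0,"ry":0,"rz":0},{"x":-1,"y":0.35,"z":-0.06,"rx":0,"ry":0,"rz":0},{"x":-1,"y":0.35,"z":-0.06,"rx":0,"ry":0,"rz":0},{"x":-1,"y":0.35,"z":-0.06,"rx":0,"ry":0,"rz":0},{"x":-1,"y":0.35,"z":-0.06,"rx":0,"ry":0,"rz":0},{"x":-1,"y":0.35,"z":-0.06,"rx":0,"ry":0,"rz":0},{"x":-1,"y":0.35,"z":-0.06,"rx":0,"ry":0,"rz":0},{"x":-1,"y":0.35,"z":-0.06,"rx":0,"ry":0,"rz":0},{"x":-1,"y":0.35,"z":-0.06,"rx":0,"ry":0,"rz":0},{"x":-1,"y":0.35,"z":-0.06,"rx":0,"ry":0,"rz":0},{"x":-1,"y":0.35,"z":-0.06,"rx":0,"ry":0,"rz":0},{"x":-1,"y":0.35,"z":-0.06,"rx":0,"ry":0,"rz":0},{"x":-1,"y":0.35,"z":-0.06,"rx":0,"ry":0,"rz":0},{"x":-1,"y":0.35,"z":-0.06,"rx":0,"ry":0,"rz":0},{"x":-1,"y":0.35,"z":-0.06,"rx":0,"ry":0,"rz":0},{"x":-1,"y":0.35,"z":-0.06,"rx":0,"ry":0,"rz":0},{"x":0,"y":0,"z":0,"rx":0,"ry":0,"rz":1},{"x":0,"y":0,"z":0,"rx":0,"ry":0,"rz":1},{"x":0,"y":0,"z":0,"rx":0,"ry":0,"rz":1},{"x":0,"y":0,"z":0,"rx":0,"ry":0,"rz":1}], "fingers": 1}}

```text
clock: 2.65
tool_pos: [0.5853, -0.3225, 0.2505]
orientation: [180.0, -0.0, -171.8]
force: [-0.1, -0.2, -0.1]
opening: 0.0879
gripper_force: 0.0
```

Call:
{"api": "play_rows", "payload": {"motion": [{"x":0,"y":0,"z":0,"rx":0,"ry":0,"rz":1},{"x":0,"y":0,"z":0,"rx":0,"ry":0,"rz":1},{"x":0,"y":0,"z":0,"rx":0,"ry":0,"rz":0},{"x":0,"y":0,"z":0,"rx":0,"ry":0,"rz":0}]}}

```text
clock: 3.15
tool_pos: [0.5849, -0.3229, 0.2505]
orientation: [-180.0, -0.0, -179.6]
force: [0.2, -0.2, -1.1]
opening: 0.0877
gripper_force: 0.0
```

```bash
python3 - <<'E'
from h import *
from plant import ctrl,cams
o=ctrl.get_obs();print(o['clock'],o['tool_pos'],o['orientation'],o['force'],o['joint_pos'])
c=cams.get_calibration("wrist");print(c)
im=cams.snapshot("wrist")
P=[.515,-.322]
q=[proj(c,P+[z],True) for z in(.145,.081)];print(q)
x,y=q[0].astype(int);x=np.clip(x,110,530);y=np.clip(y,80,320)
cv2.imwrite("pics/w2f.png",im);print(x-110,y-80)
cv2.imwrite("pics/w2.png",cv2.resize(im[y-80:y+80,x-110:x+110],None,fx=3.5,fy=3.5,interpolation=cv2.INTER_CUBIC))
E
```

```text
3.15 [ 0.58490119 -0.32289848  0.25053226] [-1.79999354e+02 -4.78817772e-03 -1.79620554e+02] [ 0.16425984 -0.16629967 -1.07309742] [-1.22170947e+01  1.91725609e+01  1.79476554e+00  1.75429903e-03
 -7.26267368e+01 -7.74039830e+01]
{'vertical_fov': 65.70646984690485, 'cx': 318.17686600402135, 'cy': 197.44132922147526, 'position': array([ 0.50295954, -0.3228022 ,  0.40834345]), 'rotation': array([-1.76399821e+01,  2.16421683e-02,  9.03452998e+01])}
[array([319.16215166, 116.24618667]), array([318.9935793 , 113.48124846])]
209 36
```

View pics/w2.png

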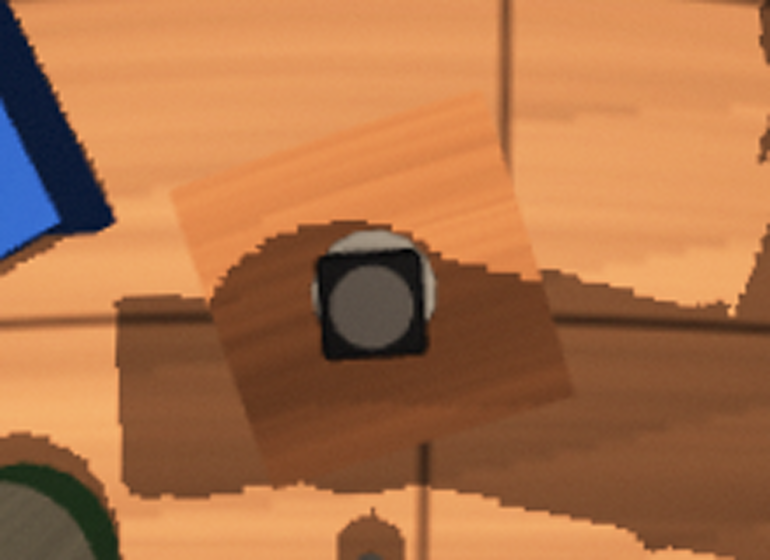

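The crop shows the probe handle's square with its grey cap centred at crop (372,307), which is about full-image (315,124). Its edges are turned about 4°.

```bash
python3 - <<'E'
from h import *
from plant import ctrl,cams
c=cams.get_calibration("wrist");im=cv2.imread("pics/w2f.png")
off=np.array([209,36])
K=[cast(c,off+np.array(p)/3.5,.145,True)[:2] for p in((318,258),(420,250),(427,353),(325,359))]
K=np.array(K);print(K.round(4));e=np.diff(np.r_[K,K[:1]],axis=0)
print("sides",np.linalg.norm(e,axis=1),"ang",np.degrees(np.arctan2(e[:,1],e[:,0]))%90,"centre",K.mean(0),cast(c,off+np.array([372,307])/3.5,.145,True))
a=cams.get_calibration("top");print("top cap",cast(a,(422.4,222.4),.145))
E
```

```text
[[ 0.5094 -0.3383]
 [ 0.5073 -0.3138]
 [ 0.5325 -0.3119]
 [ 0.5341 -0.3367]]
sides [0.02454433 0.02521567 0.02485467 0.02476566] ang [4.7427107  4.48919154 3.69772858 3.77612632] centre [ 0.52081335 -0.3251746 ] [ 0.5213085  -0.32528629  0.145     ]
top cap [ 0.51903116 -0.3293557   0.145     ]
```

Call:
{"api": "play_rows", "payload": {"motion": [{"x":0,"y":0,"z":0,"rx":0,"ry":0,"rz":-0.95},{"x":0.86,"y":0.02,"z":0,"rx":0,"ry":0,"rz":0},{"x":0.86,"y":0.02,"z":0,"rx":0,"ry":0,"rz":0},{"x":0.86,"y":0.02,"z":0,"rx":0,"ry":0,"rz":0},{"x":0,"y":0,"z":0,"rx":0,"ry":0,"rz":0},{"x":0,"y":0,"z":0.8,"rx":0,"ry":0,"rz":0},{"x":0,"y":0,"z":0.8,"rx":0,"ry":0,"rz":0},{"x":0,"y":0,"z":0.8,"rx":0,"ry":0,"rz":0},{"x":0,"y":0,"z":0.8,"rx":0,"ry":0,"rz":0},{"x":0,"y":0,"z":0.8,"rx":0,"ry":0,"rz":0},{"x":0,"y":0,"z":0.8,"rx":0,"ry":0,"rz":0},{"x":0,"y":0,"z":0.8,"rx":0,"ry":0,"rz":0},{"x":0,"y":0,"z":0.46,"rx":0,"ry":0,"rz":0},{"x":0,"y":0,"z":0,"rx":0,"ry":0,"rz":0},{"x":0,"y":0,"z":0,"rx":0,"ry":0,"rz":0},{"x":0,"y":0,"z":0,"rx":0,"ry":0,"rz":0}]}}

```text
clock: 5.2
tool_pos: [0.5207, -0.3264, 0.1]
orientation: [-180.0, 0.1, -175.9]
force: [0.0, 0.3, -0.6]
opening: 0.0877
gripper_force: 0.0
```

Call:
{"api": "play_rows", "payload": {"motion": [{"x":0,"y":0,"z":0,"rx":0,"ry":0,"rz":0},{"x":0,"y":0,"z":0,"rx":0,"ry":0,"rz":0},{"x":0,"y":0,"z":0,"rx":0,"ry":0,"rz":0},{"x":0,"y":0,"z":0,"rx":0,"ry":0,"rz":0},{"x":0,"y":0,"z":0,"rx":0,"ry":0,"rz":0},{"x":0,"y":0,"z":0,"rx":0,"ry":0,"rz":0},{"x":0,"y":0,"z":0,"rx":0,"ry":0,"rz":0},{"x":0,"y":0,"z":0,"rx":0,"ry":0,"rz":0}], "fingers": -1}}

```text
clock: 6.2
tool_pos: [0.5202, -0.3263, 0.099]
orientation: [180.0, 0.0, -175.9]
force: [0.3, 1.1, 0.3]
opening: 0.0257
gripper_force: 30.0
```

Call:
{"api": "play_rows", "payload": {"motion": [{"x":0,"y":0,"z":-0.4,"rx":0,"ry":0,"rz":0},{"x":0,"y":0,"z":-0.8,"rx":0,"ry":0,"rz":0},{"x":0,"y":0,"z":-0.9,"rx":0,"ry":0,"rz":0},{"x":0,"y":0,"z":-0.9,"rx":0,"ry":0,"rz":0},{"x":0,"y":0,"z":-0.9,"rx":0,"ry":0,"rz":0},{"x":0,"y":0,"z":-0.9,"rx":0,"ry":0,"rz":0},{"x":0,"y":0,"z":-0.9,"rx":0,"ry":0,"rz":0},{"x":0,"y":0,"z":-0.5,"rx":0,"ry":0,"rz":0},{"x":0,"y":0,"z":-0.2,"rx":0,"ry":0,"rz":0},{"x":0,"y":0,"z":0,"rx":0,"ry":0,"rz":0}]}}

```text
clock: 7.45
tool_pos: [0.52, -0.3261, 0.2587]
orientation: [180.0, -0.0, -175.9]
force: [-0.3, -0.3, -2.2]
opening: 0.0261
gripper_force: 30.0
```

Call:
{"api": "play_rows", "payload": {"motion": [{"x":-0.05,"y":0.4,"z":0,"rx":0,"ry":0,"rz":0},{"x":-0.1,"y":0.8,"z":0,"rx":0,"ry":0,"rz":0},{"x":-0.12,"y":1,"z":0,"rx":0,"ry":0,"rz":0},{"x":-0.12,"y":1,"z":0,"rx":0,"ry":0,"rz":0},{"x":-0.12,"y":1,"z":0,"rx":0,"ry":0,"rz":0},{"x":-0.12,"y":1,"z":0,"rx":0,"ry":0,"rz":0},{"x":-0.12,"y":1,"z":0,"rx":0,"ry":0,"rz":0},{"x":-0.12,"y":1,"z":0,"rx":0,"ry":0,"rz":0},{"x":-0.12,"y":1,"z":0,"rx":0,"ry":0,"rz":0},{"x":-0.12,"y":1,"z":0,"rx":0,"ry":0,"rz":0},{"x":-0.12,"y":1,"z":0,"rx":0,"ry":0,"rz":0},{"x":-0.12,"y":1,"z":0,"rx":0,"ry":0,"rz":0},{"x":-0.12,"y":1,"z":0,"rx":0,"ry":0,"rz":0},{"x":-0.12,"y":1,"z":0,"rx":0,"ry":0,"rz":0},{"x":-0.12,"y":1,"z":0,"rx":0,"ry":0,"rz":0},{"x":-0.12,"y":1,"z":0,"rx":0,"ry":0,"rz":0},{"x":-0.12,"y":1,"z":0,"rx":0,"ry":0,"rz":0},{"x":-0.12,"y":1,"z":0,"rx":0,"ry":0,"rz":0},{"x":-0.12,"y":0.8,"z":0,"rx":0,"ry":0,"rz":0},{"x":-0.05,"y":0.3,"z":0,"rx":0,"ry":0,"rz":0}]}}

```text
clock: 9.95
tool_pos: [0.543, 0.1356, 0.2589]
orientation: [-180.0, -0.0, -175.8]
force: [0.4, -0.7, -1.5]
opening: 0.0258
gripper_force: 30.0
```

Call:
{"api": "play_rows", "payload": {"motion": [{"x":0,"y":0,"z":0,"rx":0,"ry":0,"rz":0.8},{"x":0,"y":0,"z":0,"rx":0,"ry":0,"rz":0.8},{"x":0,"y":0,"z":0,"rx":0,"ry":0,"rz":0.8},{"x":0,"y":0,"z":0,"rx":0,"ry":0,"rz":0.8},{"x":0,"y":0,"z":0,"rx":0,"ry":0,"rz":0.8},{"x":0,"y":0,"z":0,"rx":0,"ry":0,"rz":1},{"x":0,"y":0,"z":0,"rx":0,"ry":-0.8,"rz":0},{"x":0,"y":0,"z":0,"rx":0,"ry":-0.8,"rz":0},{"x":0,"y":0,"z":0,"rx":0,"ry":-0.8,"rz":0},{"x":0,"y":0,"z":0,"rx":0,"ry":-0.8,"rz":0},{"x":0,"y":0,"z":0,"rx":0,"ry":-0.8,"rz":0},{"x":0,"y":0,"z":0,"rx":0,"ry":-1,"rz":0},{"x":0,"y":0,"z":0,"rx":0,"ry":0,"rz":0},{"x":0,"y":0,"z":0,"rx":0,"ry":0,"rz":0}]}}

```text
clock: 11.7
tool_pos: [0.5435, 0.1342, 0.2594]
orientation: [180.0, 20.0, 164.1]
force: [-0.4, 0.4, -2.2]
opening: 0.0257
gripper_force: 30.0
```

```bash
python3 - <<'E'
from h import *
from plant import ctrl,cams
o=ctrl.get_obs();print(o['clock'],o['tool_pos'],o['orientation'],o['force'],o['joint_pos'])
T=rot(o['orientation']);print(T.round(4))
im=cams.snapshot("side");cv2.imwrite("pics/s2.png",im);t=cams.snapshot("top");cv2.imwrite("pics/t2.png",t);cv2.imwrite("pics/w3.png",cams.snapshot("wrist"))
tip=o['tool_pos']+T[:,2]*.088
for n in("side","top"): print(n,proj(cams.get_calibration(n),tip))
a=cv2.resize(im[100:230,230:380],None,fx=4,fy=4,interpolation=cv2.INTER_CUBIC)
cv2.imwrite("pics/s2c.png",a)
E
```

```text
11.7 [0.54351163 0.13421168 0.25942337] [179.9716433   19.9584468  164.07990599] [-0.3796431   0.37016109 -2.20361404] [  44.98584179   -1.4316544   -33.85278258   22.93841205  -49.87879821
 -164.62086952]
[[-9.039e-01  2.741e-01  3.284e-01]
 [ 2.578e-01  9.617e-01 -9.320e-02]
 [-3.413e-01  5.000e-04 -9.399e-01]]
side [297.58173774 145.62295726]
top [238.59852455 197.36280766]
```

View pics/s2c.png

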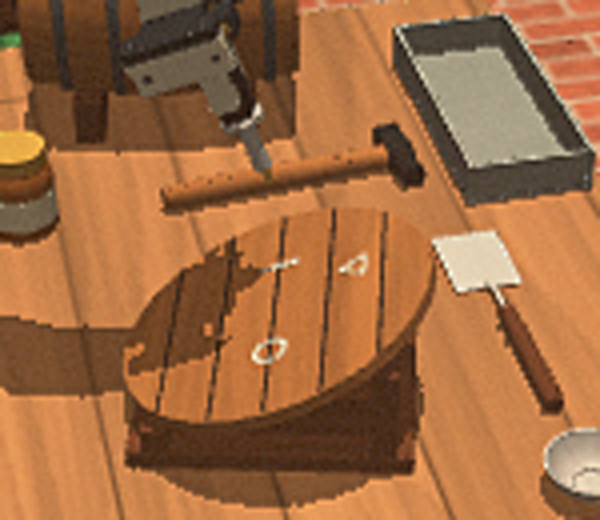

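The side crop shows the probe held straight, with its tip at crop (267,177), i.e. pixel (296.8,144.3). I predicted (297.6,145.6), so grasp geometry agrees. Next I'll refine the seam line from its dark pixels and compute the descent.

```bash
python3 - <<'E'
from h import *
from plant import ctrl,cams
from scipy.ndimage import map_coordinates
bar0,ring0=np.array([.5758,.1216,.095]),np.array([.5428,.0052,.095])
d=(ring0-bar0)/np.linalg.norm(ring0-bar0);u=np.array([-d[1],d[0],0]);up=np.array([u[0]*.9394,u[1]*.9394,.3429])
for n in("top","side"):
    c=cams.get_calibration(n);g=cv2.cvtColor(cv2.imread(f"pics/{n}0.png"),cv2.COLOR_BGR2GRAY).astype(float)
    r=[]
    S=np.arange(-.009,.0091,.0005)
    for t in np.r_[np.arange(-.03,-.01,.003),np.arange(.012,.1,.003)]:
        P=np.array([proj(c,bar0+d*t+up*s) for s in S]);v=map_coordinates(g,[P[:,1],P[:,0]],order=1)
        w=np.clip(np.median(v)-v-5,0,None);
        if w.sum()>20: r.append((t,(w*S).sum()/w.sum()))
    r=np.array(r);p=np.polyfit(r[:,0],r[:,1],1);print(n,len(r),"offset at bar,ring mm",1e3*p[1],1e3*np.polyval(p,.121),"std",1e3*np.std(r[:,1]-np.polyval(p,r[:,0])))
o=ctrl.get_obs();T=rot(o['orientation'])
n=np.cross(u,d);n=-T[:,2]
print("axis err",np.degrees(np.arccos(-T[:,2]@np.array([-.3429*u[0],-.3429*u[1],.9394]))))
tip=o['tool_pos']+T[:,2]*.088
print("tool-frame to bar",(T.T@(bar0-tip)*1e3).round(2),"ring",(T.T@(ring0-tip)*1e3).round(2))
E
```

```text
top 37 offset at bar,ring mm -0.0603965490946159 -0.08722758569903223 std 0.17564849978242267
side 37 offset at bar,ring mm -0.059682165818402105 -0.37532913200764456 std 0.41215425454419985
axis err nan
tool-frame to bar [24.1  -3.45 78.1 ] ring [  23.83 -124.43   78.13]<stdin>:17: RuntimeWarning: invalid value encountered in arccos
```

Call:
{"api": "play_rows", "payload": {"motion": [{"x":0.24,"y":-0.035,"z":0.6,"rx":0,"ry":0,"rz":0},{"x":0.24,"y":-0.035,"z":0.7,"rx":0,"ry":0,"rz":0},{"x":0.24,"y":-0.035,"z":0.7,"rx":0,"ry":0,"rz":0},{"x":0.24,"y":-0.035,"z":0.7,"rx":0,"ry":0,"rz":0},{"x":0,"y":0,"z":0,"rx":0,"ry":0,"rz":0},{"x":0,"y":0,"z":0,"rx":0,"ry":0,"rz":0},{"x":0,"y":0,"z":0,"rx":0,"ry":0,"rz":0}]}}

```text
clock: 12.72
tool_pos: [0.5436, 0.131, 0.1884]
orientation: [179.9, 20.1, 164.1]
force: [-0.9, -0.0, -2.2]
opening: 0.0259
gripper_force: 30.0
```

```bash
cat > st.py <<'E'
from h import *
from plant import ctrl,cams
bar0,ring0=np.array([.5758,.1216,.095]),np.array([.5428,.0052,.095])
o=ctrl.get_obs();T=rot(o['orientation']);tip=o['tool_pos']+T[:,2]*.088
print(o['clock'],"to bar",(T.T@(bar0-tip)*1e3).round(2),"ring",(T.T@(ring0-tip)*1e3).round(2),"F tool",(T.T@o['force']).round(2),"zaxis",T[:,2].round(4))
E
python3 - <<'E'
exec(open('st.py').read())
im=cams.snapshot("side");cv2.imwrite("pics/s3.png",im);cv2.imwrite("pics/w4.png",cams.snapshot("wrist"));print(proj(cams.get_calibration("side"),tip),proj(cams.get_calibration("side"),bar0))
cv2.imwrite("pics/s3c.png",cv2.resize(im[125:205,260:340],None,fx=7,fy=7,interpolation=cv2.INTER_CUBIC))
E
```

```text
12.725 to bar [ 0.51 -0.31 11.28] ring [   0.28 -121.29   11.2 ] F tool [ 1.58 -0.31  1.74] zaxis [ 0.33   -0.0929 -0.9394]
[298.41037648 163.49917785] [299.46267408 166.12447411]
```

View pics/s3c.png

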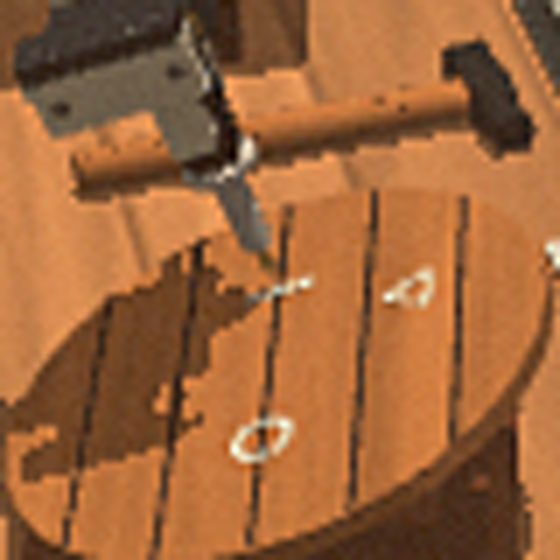

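The crop shows the tip at (298.4,162.8), against a prediction of (298.4,163.5). It is just above the bar centre on the middle seam. Pressing in now.

Call:
{"api": "play_rows", "payload": {"motion": [{"x":0.02,"y":-0.012,"z":0.16,"rx":0,"ry":0,"rz":0},{"x":0,"y":0,"z":0.16,"rx":0,"ry":0,"rz":0},{"x":0,"y":0,"z":0.08,"rx":0,"ry":0,"rz":0},{"x":0,"y":0,"z":0.05,"rx":0,"ry":0,"rz":0},{"x":0,"y":0,"z":0.05,"rx":0,"ry":0,"rz":0},{"x":0,"y":0,"z":0.05,"rx":0,"ry":0,"rz":0},{"x":0,"y":0,"z":0.05,"rx":0,"ry":0,"rz":0},{"x":0,"y":0,"z":0.05,"rx":0,"ry":0,"rz":0},{"x":0,"y":0,"z":0.04,"rx":0,"ry":0,"rz":0},{"x":0,"y":0,"z":0,"rx":0,"ry":0,"rz":0},{"x":0,"y":0,"z":0,"rx":0,"ry":0,"rz":0},{"x":0,"y":0,"z":0,"rx":0,"ry":0,"rz":0}]}}

```text
clock: 14.32
tool_pos: [0.5481, 0.1287, 0.1711]
orientation: [-180.0, 20.0, 164.1]
force: [-0.9, -0.6, 0.6]
opening: 0.0256
gripper_force: 30.0
```

```bash
python3 - <<'E'
exec(open('st.py').read())
im=cams.snapshot("side");cv2.imwrite("pics/s4.png",im)
exec(open('st.py').read())
cv2.imwrite("pics/s4c.png",cv2.resize(im[125:205,260:340],None,fx=7,fy=7,interpolation=cv2.INTER_CUBIC))
E
```

```text
14.325 to bar [-0.83  0.73 -6.74] ring [  -1.01 -120.26   -6.67] F tool [ 0.43 -0.84 -0.83] zaxis [ 0.3289 -0.0938 -0.9397]
14.375 to bar [-0.78  0.67 -6.71] ring [  -0.96 -120.31   -6.65] F tool [ 0.81 -0.49 -0.  ] zaxis [ 0.329  -0.0938 -0.9397]
```

View pics/s4c.png

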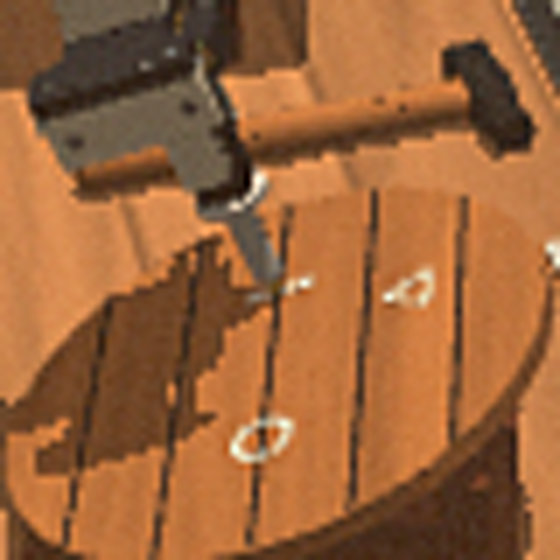

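The tip sits on the bar at the seam, at crop (277,290). I'll average a few readings before drawing.

```bash
cat > avg.py <<'E'
from h import *
from plant import ctrl,cams
bar0,ring0=np.array([.5758,.1216,.095]),np.array([.5428,.0052,.095])
A=[]
for i in range(8):
    o=ctrl.get_obs();T=rot(o['orientation']);tip=o['tool_pos']+T[:,2]*.088
    A.append(np.r_[T.T@(bar0-tip)*1e3,T.T@(ring0-tip)*1e3,T.T@o['force'],T[:,2]*100]);cams.snapshot("side")
A=np.array(A);print(o['clock'],A.mean(0).round(2),A.std(0).round(2))
E
python3 avg.py
```

```text
14.725 [  -0.82    0.7    -6.74   -1.   -120.29   -6.68    0.9    -0.7    -0.69
   32.89   -9.38  -93.97] [0.02 0.01 0.02 0.02 0.01 0.02 0.38 0.28 0.49 0.   0.   0.  ]
```

Call:
{"api": "play_rows", "payload": {"motion": [{"x":-0.001,"y":-0.08,"z":0.002,"rx":0,"ry":0,"rz":0},{"x":-0.001,"y":-0.15,"z":0.002,"rx":0,"ry":0,"rz":0},{"x":-0.001,"y":-0.15,"z":0.002,"rx":0,"ry":0,"rz":0},{"x":-0.001,"y":-0.15,"z":0.002,"rx":0,"ry":0,"rz":0},{"x":-0.001,"y":-0.15,"z":0.002,"rx":0,"ry":0,"rz":0},{"x":-0.001,"y":-0.15,"z":0.002,"rx":0,"ry":0,"rz":0},{"x":-0.001,"y":-0.15,"z":0,"rx":0,"ry":0,"rz":0},{"x":-0.001,"y":-0.15,"z":0,"rx":0,"ry":0,"rz":0},{"x":-0.001,"y":-0.15,"z":0,"rx":0,"ry":0,"rz":0},{"x":-0.001,"y":-0.15,"z":0,"rx":0,"ry":0,"rz":0},{"x":-0.001,"y":-0.15,"z":0,"rx":0,"ry":0,"rz":0},{"x":-0.001,"y":-0.15,"z":0,"rx":0,"ry":0,"rz":0}]}}

```text
clock: 16.27
tool_pos: [0.5366, 0.0868, 0.1709]
orientation: [180.0, 20.0, 164.1]
force: [-0.6, 2.0, 0.5]
opening: 0.026
gripper_force: 30.0
```

```bash
python3 st.py
```

```text
16.275 to bar [-0.54 44.23 -7.07] ring [ -0.73 -76.76  -7.01] F tool [ 0.89  1.71 -0.86] zaxis [ 0.3289 -0.0938 -0.9397]
```

Call:
{"api": "play_rows", "payload": {"motion": [{"x":-0.001,"y":-0.15,"z":0,"rx":0,"ry":0,"rz":0},{"x":-0.001,"y":-0.15,"z":0,"rx":0,"ry":0,"rz":0},{"x":-0.001,"y":-0.15,"z":0,"rx":0,"ry":0,"rz":0},{"x":-0.001,"y":-0.15,"z":0,"rx":0,"ry":0,"rz":0},{"x":-0.001,"y":-0.15,"z":0,"rx":0,"ry":0,"rz":0},{"x":-0.001,"y":-0.15,"z":0,"rx":0,"ry":0,"rz":0},{"x":-0.001,"y":-0.15,"z":0,"rx":0,"ry":0,"rz":0},{"x":-0.001,"y":-0.15,"z":0,"rx":0,"ry":0,"rz":0},{"x":-0.001,"y":-0.15,"z":0,"rx":0,"ry":0,"rz":0},{"x":-0.001,"y":-0.15,"z":0,"rx":0,"ry":0,"rz":0},{"x":-0.001,"y":-0.15,"z":0,"rx":0,"ry":0,"rz":0},{"x":-0.001,"y":-0.15,"z":0,"rx":0,"ry":0,"rz":0},{"x":-0.001,"y":-0.15,"z":0,"rx":0,"ry":0,"rz":0},{"x":-0.001,"y":-0.15,"z":0,"rx":0,"ry":0,"rz":0},{"x":-0.001,"y":-0.15,"z":0,"rx":0,"ry":0,"rz":0},{"x":-0.001,"y":-0.15,"z":0,"rx":0,"ry":0,"rz":0},{"x":-0.001,"y":-0.15,"z":0,"rx":0,"ry":0,"rz":0},{"x":-0.001,"y":-0.15,"z":0,"rx":0,"ry":0,"rz":0},{"x":-0.001,"y":-0.15,"z":0,"rx":0,"ry":0,"rz":0},{"x":0,"y":-0.15,"z":0,"rx":0,"ry":0,"rz":0}]}}

```text
clock: 18.77
tool_pos: [0.5164, 0.0146, 0.171]
orientation: [180.0, 20.0, 164.1]
force: [0.1, 1.8, 1.0]
opening: 0.0259
gripper_force: 30.0
```

Call:
{"api": "play_rows", "payload": {"motion": [{"x":0,"y":-0.07,"z":0,"rx":0,"ry":0,"rz":0},{"x":0,"y":0,"z":0,"rx":0,"ry":0,"rz":0},{"x":0,"y":0,"z":0,"rx":0,"ry":0,"rz":0},{"x":0,"y":0,"z":0,"rx":0,"ry":0,"rz":0}]}}

```text
clock: 19.27
tool_pos: [0.5158, 0.0129, 0.1709]
orientation: [-180.0, 20.0, 164.1]
force: [-0.2, -0.6, 0.5]
opening: 0.0259
gripper_force: 30.0
```

```bash
python3 avg.py; python3 - <<'E'
from h import *
from plant import cams
im=cams.snapshot("side");cv2.imwrite("pics/s5.png",im)
cv2.imwrite("pics/s5c.png",cv2.resize(im[135:215,260:340],None,fx=7,fy=7,interpolation=cv2.INTER_CUBIC))
E
```

```text
19.625 [-2.5000e-01  1.2103e+02 -7.2400e+00 -4.3000e-01  4.0000e-02 -7.1000e+00
  1.2000e-01 -1.1600e+00 -9.9000e-01  3.2840e+01 -9.4300e+00 -9.3980e+01] [0.02 0.04 0.02 0.02 0.04 0.01 0.35 0.47 0.55 0.01 0.01 0.  ]
```

View pics/s5c.png

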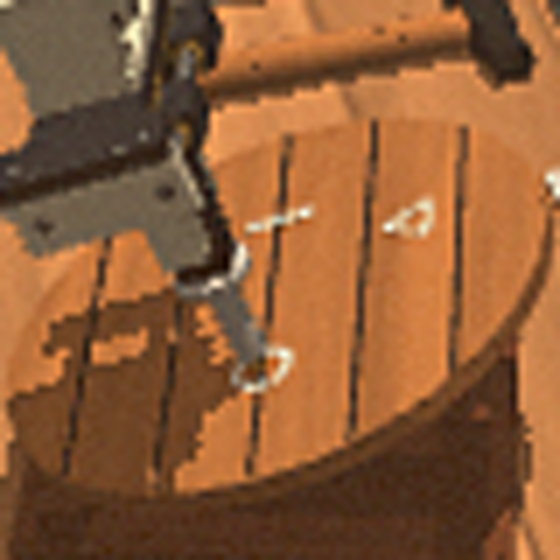

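The tip sits in the middle of the ring at crop (262,370), on the seam. It is pressed in about 7 mm and at rest, so I'm handing in.

```bash
python3 -c "
from plant import workorder
print(workorder.close_job())"
```

```text
the job is handed in; nothing more can be done
None
```

The job is handed in: I drew the probe along the middle seam from the bar to the ring at about 3 cm/s, and it is still gripped at rest, square to the face, with the tip in the middle of the ring (within about 1 mm by measurement) and pressed in about 7 mm.

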